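Set the phantom cradle's end stop one hole further

ROBOT

A 6-joint arm with a two-finger parallel gripper is mounted at the origin on the work surface. World frame = base frame: x ahead of the robot, y to its left, z up, the work surface at z = 0. Lengths are in m, angles in rad, forces in N, time in s.
With the tool pointing down it reaches from about 0.35 to 0.975 m from the base axis. Payload 4.9 kg.
Tool frame: the origin (TCP) lies midway between the tips of the shut fingers; the grasp point (between the pads) lies 19 mm behind it; z points along the fingers, y is the line along which they close (so a half turn about z gives the same grasp; the last joint's range is limited). The gripper opens to 85 mm and grips with 20 to 120 N. Pads are 22 mm wide; open, the fingers measure 114 mm over their backs; the gripper's body (76 mm by 85 mm) begins 54 mm behind the grasp point. The pads swing forward as they close: fully open they stand 13 mm farther back than shut.
Start: joints at [-1.395, 0.053, 1.613, -0, 1.476, -0.119], TCP at [0.182, -0.598, 0.207] pointing down, gripper open.
Joint ranges: [-3.01, 3.01], [-1.01, 2.22], [0.06, 2.58], [-1.02, 4.17], [0.09, 2.62], [-3.14, 3.14]. Speed limits (rad/s): [2.57, 2.57, 3.14, 3.14, 3.14, 3.14].

INTERFACE

Orientations are given as a unit quaternion [w, x, y, z].
In Python, from plant import state, grab_frame, job_done, cut_out, place_of gives the robot as it stands.
- The arm moves only by the tool jog_arm, never from a script. Its argument "motion" is text: rows parted by semicolons, each of 7 numbers parted by spaces: the opening in per cent of the stroke, from 0 (shut) to 100 (fully open), then the shift along the tool's x, y, z as a fraction of full scale, then the turn, a rotation vector about the tool's x, y, z as a fraction of full scale. A call has exactly 5 rows; each row is the pose to reach, as a shift and turn from the pose commanded when the call began, along the tool's axes at that moment; what a row does not reach only later rows make up. Full scale, the value 1, is 50 cm for a shift and 1.5 rad for a turn. A row lasts 1/8 s, in which the tool goes at most 62.5 mm and 10.7 degrees, less where a joint would pass 70% of its speed; a pose out of reach is approached as far as the arm can. A call with a number of a shift or a turn outside -1 to 1 is refused whole. A call with a gripper value outside its range is refused whole. The fingers move at their own pace and stop on an object; the grip force is fixed at half the most. Time passes only in rows, so rows that repeat a pose let the fingers close, or fill a call up. It gives the time, the measured TCP pose, the force, the opening and the grip force at its end, in the units of the state.
- state(): the state, without advancing time (a new reading comes with each control period).
- grab_frame(name): name is "scene" or "top" or "wrist"; returns a dict with "color" (420x560x3 uint8, red, green, blue), "range_z" (420x560 float32, m along the optical axis (not along the pixel's ray), 0 where there is no reading), "intrinsics" (3x3 intrinsics, pixels), "world_from_camera" (4x4, takes a point from camera to world coordinates). Camera axes: x right, y up, looking along -z (the intrinsics and any distortion apply to the point x, -y, -z); pixel columns grow to the right and rows downward; lengths in m; the calibration is good to about 2 mm. A picture is of the moment at which its call begins.
- job_done(): hands the job in; it is judged then, once.
Trained networks look in the newest picture that a camera, given by its name, has taken for a name from the list of things; names that differ only in an ending like _2 or _b are one class to them, and where a whole thing is asked for, a point or a joint stands for the part that bears it (a point fixed in the world has none). Each returns a list of dicts, best first, with "p" (0 to 1); they miss things now and then, are a little off and sometimes report something else, mostly with a low value. They report only what shows in the picture. A call takes as long as a camera call.
- cut_out(camera, thing): "pixels" (420x560 bool, what is visible of it).
- place_of(camera, thing): "at" ([x, y, z] in m, in world coordinates, good to about 4 mm: a listed point, or the origin of a listed thing).
The state is a dict: "time": time; "joint_pos": joint angles; "joint_vel": joint speeds; "joint_efforts": joint torques, N m; "tool_pos": TCP position; "tool_rot": TCP orientation; "contact_force": force on the tool from outside, world axes, zero at the start; "ft_torque": the same for the moment, N m; "gripper_width": opening from 0.0 (shut) to 1.0 (fully open); "grasp_force": force on a finger pad.
Only numpy, scipy, OpenCV 4.12 (cv2) and the standard library are available. Lean on these libraries where they do the work, as an engineer would, in place of code of your own. Each camera call takes 0.05 s, during which the arm holds its last target. There are 200 camera calls.

TASK

Close the cradle's end stop up towards the torso phantom by one hole: press the snap button in, slide the telescoping tube towards the phantom and let the button pop out fully in the next hole, so that the stop is locked there. Work by feel and never force the stop; leave the phantom and the other things on the bench where they are.

Things in the scene. Friction and masses are not known exactly. Their poses are not given: they have to be found in the camera images.
- cradle: phantom cradle, fixed to the bench: white board 430 x 170 x 12 mm. Origin: centre of its underside, on the bench. x runs along the board from tube to phantom (the way the stop must go), z up. On the centre line (y = 0) lies a grey rear tube, 36 mm square, x = -205 to -115 mm, its flat top 62 mm above the bench, with the first hole (15 mm) at x = -130 mm. Head board: 75 mm high, x = 188 to 203 mm.
- end_stop: sliding end stop: dark 29 mm square inner tube (slides along the cradle's x), at its end an upright black plate 84 mm wide (y), 12 mm thick, from 36 mm below to 44 mm above the rear tube's top, and a 4 mm rubber face towards the phantom. Origin: on the plate's back face (the face to push), on the centre line, level with the rear tube's top. Starts at x = -50 mm of the cradle.
- plate_top (a point): middle of the plate's upper edge, 44 mm above the rear tube's top. Behind the plate a bare metal front tube (34 mm wide, top 61 mm above the bench) comes out of the rear tube; it is clamped and stays put. The next hole (15 mm) is in it, 26 to 44 mm beyond the first, each time elsewhere: find it by sliding. The tube ends 13 mm beyond that hole, leaving 23 to 41 mm to the plate at the start.
- button_top (a point): top of the round-headed steel snap button, 13 mm in diameter, sprung in the inner tube: it moves with the stop, 80 mm behind the plate's back face. At the start it stands 5.5 mm out of the first hole and locks the stop. Pressing it down takes 1.5 N at first, 3.3 N when flush. Held flush while the stop is pushed with 6 to 12 N, it ducks under the wall and the stop slides, drag 2 to 5 N.
- phantom_center (a point): middle of the torso phantom: an amber-brown cylinder 92 mm in diameter and 170 mm long with black end rings on a black foot, 2.2 kg, loose, lying along the cradle; its axis is 66 mm and its top 112 mm above the bench. The stop ends 3 to 26 mm short of it. Leave it alone.
- stop_foot (a point): middle of the plate's lower edge. How the stop behaves: let go before it has slid about 8 mm, the button springs out of the first hole again; later it rides hidden under the wall (top 60 mm above the bench; at most a slight seam is felt on the way), and at the next hole springs out by itself, unless pressed or covered, and locks the stop with 1 mm of play. Over 15 N on the stop is forcing it.
- probe_center (a point): middle of a loose white wireless probe, 102 x 46 x 22 mm, lying on the cradle's board beside the tube. Leave it alone.
- pad_case_center (a point): middle of a loose grey flat case, 70 x 34 x 16 mm, lying on the cradle's board on the other side of the tube. Leave it alone.
- gel0_center (a point): half-way up a loose white gel bottle, 56 mm in diameter, 165 mm tall. Leave it alone.
- gel1_center (a point): half-way up a loose white gel bottle, 56 mm in diameter, 180 mm tall. Leave it alone.
- roll_center (a point): middle of a standing paper roll, 112 mm in diameter, 95 mm tall. Leave it alone.
- tissues_center (a point): middle of a tissue box, 110 x 210 x 75 mm. Leave it alone.
- mouse_center (a point): middle of a black mouse, 105 x 62 x 33 mm. Leave it alone.

How it is judged:
By the outcome, as a careful person would: the job done as asked, in the order asked, and still so for the second after the job is handed in, with the robot touching nothing.
It also fails if it takes over 35 s, if anything falls off the work surface, if the arm or the gripper's body presses on something with over 40 N, if the wrist force passes 120 N, or if a joint passes its speed limit or range.

## Working session

There is one attempt and no reset: what is moved stays moved. The work goes in short steps, Python scripts to look and compute and a tool call to move; the robot and the scene stay as the last step left them, time stands still between calls to the robot, and variables do not carry over. Pictures are saved under pics/ and viewed, at most 10 in all, crops included, and the job is handed in when it is done.

Besides the shell and the picture viewer there is one more tool, called after "Call:" as name(argument=value, ...), one argument or row to a line, values as JSON. jog_arm: Moves the arm, as the interface text tells. Shift numbers are shares of 50 cm and turn numbers shares of 1.5 rad, none past 1 either way. Its arguments: {"type":"object","properties":{"motion":{"type":"string"}},"required":["motion"]}

```bash
mkdir -p pics; ls; cat > h.py <<'E'
import numpy as np, cv2
from plant import *
def cloud(f):
    z=f["range_z"];K=f["intrinsics"];T=f["world_from_camera"]
    v,u=np.mgrid[:z.shape[0],:z.shape[1]]
    p=np.stack([(u-K[0,2])/K[0,0]*z,-(v-K[1,2])/K[1,1]*z,-z,np.ones_like(z)],-1)@T.T
    return np.where(z[...,None]>0,p[...,:3],np.nan)
E
python3 - <<'E'
from h import *
for c in ["scene","top"]:
    f=grab_frame(c); cv2.imwrite(f"pics/{c}0.png",f["color"][...,::-1])
    np.savez(f"{c}0.npz",**f)
    for n in ["cradle","end_stop","plate_top","button_top","phantom_center","stop_foot","probe_center","pad_case_center","gel0_center","gel1_center","roll_center","tissues_center","mouse_center"]:
        print(c,n,[(np.round(d["at"],3).tolist(),round(d["p"],2)) for d in place_of(c,n)[:2]])
s=state();print(s)
E
```

```text
pics
scene cradle [([0.532, 0.008, -0.003], 0.9)]
scene end_stop [([0.526, 0.057, 0.06], 0.96)]
scene plate_top [([0.525, 0.055, 0.107], 0.96)]
scene button_top [([0.664, 0.389, 0.083], 0.37), ([0.606, -0.422, 0.038], 0.25)]
scene phantom_center [([0.535, -0.09, 0.07], 0.78)]
scene stop_foot [([0.532, 0.057, 0.026], 0.71), ([0.531, 0.056, 0.061], 0.38)]
scene probe_center [([0.57, 0.156, 0.018], 0.61), ([0.526, 0.055, 0.105], 0.55)]
scene pad_case_center [([0.464, 0.18, 0.02], 0.64)]
scene gel0_center [([0.557, 0.452, 0.086], 0.62)]
scene gel1_center []
scene roll_center [([0.424, 0.463, 0.045], 0.62)]
scene tissues_center [([0.605, -0.427, 0.038], 0.76)]
scene mouse_center [([0.481, -0.409, 0.01], 0.55)]
top cradle [([0.53, 0.009, -0.001], 0.65)]
top end_stop [([0.529, 0.06, 0.062], 0.92)]
top plate_top [([0.524, 0.05, 0.109], 0.91), ([0.539, -0.089, 0.07], 0.67)]
top button_top [([0.664, 0.382, 0.085], 0.7)]
top phantom_center [([0.538, -0.091, 0.068], 0.71)]
top stop_foot [([0.53, 0.055, 0.025], 0.65)]
top probe_center [([0.576, 0.158, 0.024], 0.8)]
top pad_case_center [([0.464, 0
[... 362 characters left out ...]
39498604e+00,  5.27114655e-02,  1.61288799e+00,  3.25216096e-05,
        1.47598849e+00, -1.18987946e-01]), 'joint_vel': array([ 8.44828009e-04, -2.03712602e-05, -4.48843282e-04,  3.49025029e-04,
        1.65662880e-03,  4.02462580e-04]), 'joint_efforts': array([ 2.25364752e-04, -3.93674326e+01, -3.70451367e+01, -1.48219169e-04,
        5.14052626e-04,  6.00185501e-06]), 'tool_pos': array([ 0.18160719, -0.59802365,  0.20740364]), 'tool_rot': array([1.88891083e-06, 9.89156630e-01, 1.46864431e-01, 1.62479990e-05]), 'contact_force': array([ 0.10438754, -0.74273076, -0.86492344]), 'ft_torque': array([-0.0438654 , -0.01032316, -0.02043459]), 'grasp_force': 0.0, 'gripper_width': 0.998697011103273}
```

```bash
python3 - <<'E'
from h import *
d={k:v for k,v in np.load("top0.npz").items()}
p=cloud(d)
print(d["world_from_camera"].round(3).tolist())
# tube tops: z 0.055..0.066, near
m=(p[...,2]>.057)&(p[...,2]<.065)&(abs(p[...,0]-.53)<.05)&(p[...,1]>.07)&(p[...,1]<.25)
q=p[m];print(m.sum(),q.min(0),q.max(0))
for y in np.arange(.08,.23,.01):
    r=q[abs(q[:,1]-y)<.005]
    if len(r): print(round(y,3),np.percentile(r[:,0],[2,50,98]).round(4),r[:,2].mean().round(4))
m=(p[...,2]>.098)&(p[...,2]<.112)&(abs(p[...,0]-.53)<.08)&(p[...,1]>.03)&(p[...,1]<.08)
q=p[m];print("plate",len(q),q.min(0),q.max(0)); v=cv2.fitLine(q[:,:2].astype(np.float32),cv2.DIST_L2,0,.01,.01);print(v.ravel(),q.mean(0))
v,u=np.where((abs(p[...,0]-.53)<.14)&(abs(p[...,1]-.05)<.2)); print(u.min(),u.max(),v.min(),v.max())
c=d["color"][v.min():v.max(),u.min():u.max(),::-1]
cv2.imwrite("pics/topc.png",cv2.resize(c,None,fx=min(800/c.shape[1],600/c.shape[0]),fy=min(800/c.shape[1],600/c.shape[0]),interpolation=cv2.INTER_CUBIC))
E
```

```text
[[-0.014, 0.991, -0.13, 0.382], [-1.0, -0.016, -0.02, -0.017], [-0.022, 0.129, 0.991, 1.27], [0.0, 0.0, 0.0, 1.0]]
571 [0.49839009 0.07091444 0.05706176] [0.54029596 0.22202459 0.06499257]
0.08 [0.5122 0.5234 0.5397] 0.0602
0.09 [0.5098 0.5232 0.5371] 0.06
0.1 [0.5071 0.5233 0.5377] 0.0607
0.11 [0.5073 0.5223 0.5396] 0.0609
0.12 [0.507  0.5211 0.5398] 0.0618
0.13 [0.5052 0.5213 0.5386] 0.0613
0.14 [0.5051 0.5264 0.5375] 0.0622
0.15 [0.5027 0.5212 0.5378] 0.062
0.16 [0.5024 0.5162 0.5379] 0.0623
0.17 [0.5028 0.5215 0.5377] 0.0622
0.18 [0.5017 0.5111 0.5354] 0.0621
0.19 [0.5005 0.5192 0.5356] 0.0623
0.2 [0.5006 0.517  0.5357] 0.0616
0.21 [0.5007 0.5168 0.5338] 0.0621
0.22 [0.4984 0.5169 0.5333] 0.0617
plate 187 [0.48623302 0.04477833 0.0981636 ] [0.56789077 0.06269219 0.11170573]
[0.9980224  0.06285924 0.52652484 0.05345253] [0.52652487 0.05345253 0.10509889]
196 342 166 266
```

View pics/topc.png

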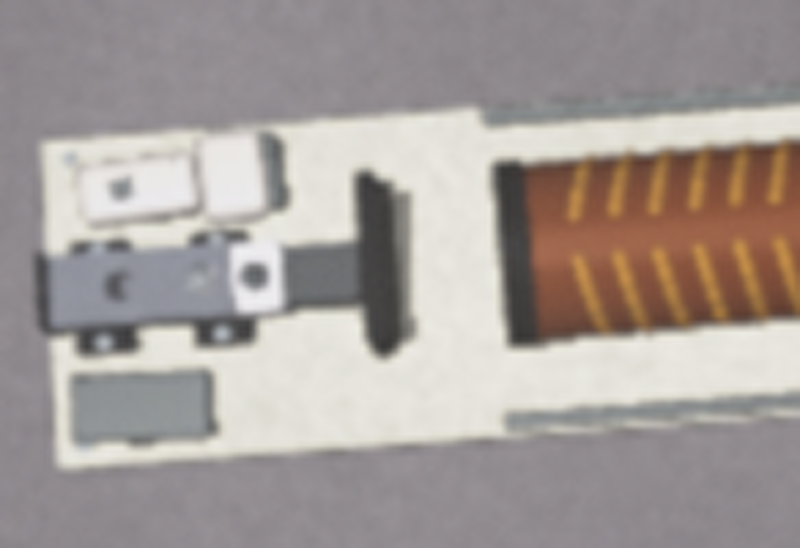

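View pics/scene0.png

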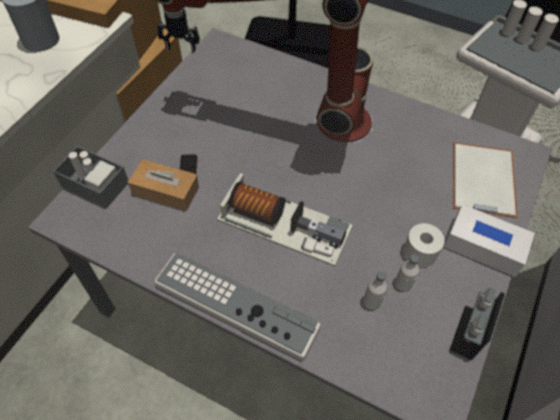

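The close-up shows the rear tube with its button near crop (203,272), the bright front tube with the next hole near (255,275), and the plate at about x=360. The hole looks about 27 mm beyond the button. I'll straddle these: one finger on the button, with the back of the other finger pushing the plate.

Call:
jog_arm(
  motion="65 0.08 -0.086 0 0 0 0.076; 65 0.16 -0.172 0 0 0 0.152; 65 0.24 -0.258 0 0 0 0.152; 65 0.32 -0.344 0 0 0 0.152; 65 0.4 -0.43 0 0 0 0.152",
)

```text
time: 2.02
tool_pos: [0.311, -0.3325, 0.2076]
tool_rot: [0.0, 0.999, 0.033, 0.0]
contact_force: [1.2, 0.5, 0.8]
gripper_width: 0.649
grasp_force: 0.0
```

```bash
cat >> h.py <<'E'
from scipy.spatial.transform import Rotation as R
def show(target=None):
    s=state();q=s["tool_rot"];r=R.from_quat(q[[1,2,3,0]])
    print("t",round(s["time"],2),"pos",s["tool_pos"].round(4),"yax",r.apply([0,1,0]).round(4),"F",s["contact_force"].round(2),"w",round(s["gripper_width"],3))
    if target is not None: print("shift frac",(r.inv().apply(np.array(target)-s["tool_pos"])/.5).round(4))
    return s,r
E
python3 -c "
from h import *
show([0.525,.103,.2])"
```

```text
t 2.02 pos [ 0.311  -0.3325  0.2076] yax [ 6.620e-02 -9.978e-01  6.000e-04] F [1.21 0.53 0.82] w 0.649
shift frac [ 0.4846 -0.8409  0.015 ]
```

Call:
jog_arm(
  motion="65 0.06 -0.104 0 0 0 0; 65 0.12 -0.208 0 0 0 0; 65 0.18 -0.312 0 0 0 0; 65 0.24 -0.416 0 0 0 0; 65 0.3 -0.52 0 0 0 0",
)

```text
time: 2.65
tool_pos: [0.4435, -0.0629, 0.2079]
tool_rot: [0.0, 0.999, 0.033, 0.001]
contact_force: [-0.0, -0.4, 0.5]
gripper_width: 0.648
grasp_force: 0.0
```

Call:
jog_arm(
  motion="65 0.06 -0.104 0 0 0 0; 65 0.12 -0.208 0.01 0 0 0; 65 0.185 -0.32 0.015 0 0 0; 65 0.185 -0.32 0.015 0 0 0; 65 0.185 -0.32 0.015 0 0 0",
)

```text
time: 3.28
tool_pos: [0.5243, 0.1011, 0.1998]
tool_rot: [0.0, 0.999, 0.034, -0.0]
contact_force: [-0.6, 0.3, 0.1]
gripper_width: 0.646
grasp_force: 0.0
```

```bash
python3 - <<'E'
from h import *
show()
f=grab_frame("wrist"); np.savez("w1.npz",**f); cv2.imwrite("pics/w1.png",f["color"][...,::-1])
for n in ["button_top","end_stop","plate_top","cradle"]:
    print(n,[(np.round(d["at"],4).tolist(),round(d["p"],2)) for d in place_of("wrist",n)[:2]])
print(f["world_from_camera"].round(3).tolist())
E
```

```text
t 3.27 pos [0.5243 0.1011 0.1998] yax [ 6.750e-02 -9.977e-01  4.000e-04] F [-0.64  0.35  0.15] w 0.646
button_top [([0.5186, 0.1389, 0.0665], 0.49), ([0.576, 0.1586, 0.0203], 0.45)]
end_stop []
plate_top [([0.5256, 0.0505, 0.1085], 0.59)]
cradle [([0.5273, 0.0093, 0.0028], 0.76)]
[[0.069, 0.946, 0.318, 0.605], [-0.998, 0.065, 0.023, 0.108], [0.001, -0.319, 0.948, 0.366], [0.0, 0.0, 0.0, 1.0]]
```

View pics/w1.png

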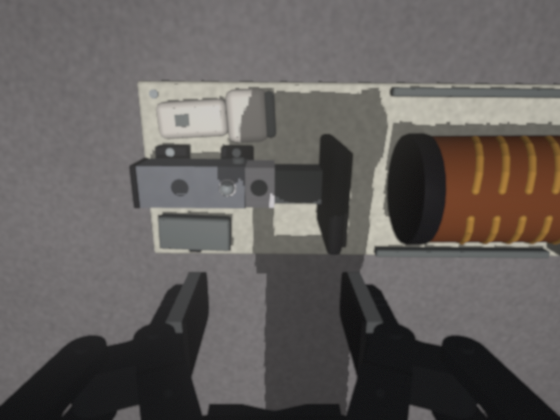

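The wrist view shows the button at px (229,188), the next hole at (259,187), the front tube end at about x=274, and the plate at about x=320 to 350. Next I'll work out positions and the finger profile.

```bash
python3 - <<'E'
from h import *
d=dict(np.load("w1.npz")); p=cloud(d)
s,r=show()
e=np.array([.0670,-.9978,0]);n=np.array([.9978,.0670,0])
K=d["intrinsics"];T=d["world_from_camera"]
def ray(u,v,z):
    dr=T[:3,:3]@np.array([(u-K[0,2])/K[0,0],-(v-K[1,2])/K[1,1],-1]);o=T[:3,3]
    return o+dr*(z-o[2])/dr[2]
b=ray(229,188,.065);
for nm,u,v,z in [("btn",229,188,.066),("hole",259,187,.061),("rear end",245,187,.062),("front end",274,187,.061),("rear start",136,187,.062)]:
    q=ray(u,v,z);print(nm,q.round(4),"rel btn along",((q-b)@e).round(4),"lat",((q-b)@n).round(4))
# plate top edge & tube centre
m=(p[...,2]>.1)&(p[...,2]<.111)&(np.arange(420)[:,None]<260)&(np.arange(560)[None]<365)&(np.arange(560)[None]>310);q=p[m]
print("plate top",len(q),((q-b)@e).min(),((q-b)@e).max(),np.median((q-b)@n),np.percentile((q-b)@n,[1,99]),np.percentile(q[:,2],[5,50,95]))
m=(p[...,2]>.056)&(p[...,2]<.066)&(np.arange(560)[None]<310)&(np.arange(560)[None]>130)&(np.arange(420)[:,None]<240);q=p[m]
a=(q-b)@e
for lo in (-.07,-.04,-.01,.02):
    k=q[(a>lo)&(a<lo+.03)];print("tube",lo,np.percentile((k-b)@n,[1,99]).round(4),np.median(k[:,2]).round(4))
# fingers in tool frame
pt=r.inv().apply((p-s["tool_pos"]).reshape(-1,3)).reshape(p.shape)
g=(pt[...,2]<.01)&(np.arange(420)[:,None]>260)
t=pt[g]
for z in np.arange(-.10,.01,.008):
    k=t[abs(t[:,2]-z)<.004]
    if len(k)>3:
        L=k[k[:,1]<0,1];Rr=k[k[:,1]>0,1]
        print("z",round(z,3),len(k),[ (x.min().round(4),x.max().round(4)) if len(x) else None for x in (L,Rr)],k[:,0].min().round(3),k[:,0].max().round(3))
E
```

```text
t 3.52 pos [0.5243 0.0999 0.2002] yax [ 6.480e-02 -9.979e-01  1.000e-04] F [ 0.97 -0.96  1.04] w 0.652
btn [0.5222 0.1387 0.066 ] rel btn along 0.0001 lat 0.0003
hole [0.5235 0.114  0.061 ] rel btn along 0.0248 lat -0.0002
rear end [0.5229 0.1257 0.062 ] rel btn along 0.0131 lat 0.0001
front end [0.5243 0.1014 0.061 ] rel btn along 0.0375 lat -0.0001
rear start [0.5166 0.2171 0.062 ] rel btn along -0.0784 lat -0.0001
plate top 2199 0.07684139774182641 0.09312397401301181 0.0024772138360916094 [-0.0398292  0.0398908] [0.10069852 0.1052977  0.10703455]
tube -0.07 [-0.0179  0.0177] 0.0621
tube -0.04 [-0.0185  0.0175] 0.0622
tube -0.01 [-0.0184  0.0173] 0.062
tube 0.02 [-0.0176  0.0164] 0.0597
z -0.1 8065 [(np.float64(-0.0656), np.float64(-0.0)), (np.float64(0.0001), np.float64(0.0623))] 0.006 0.019
z -0.092 4673 [(np.float64(-0.065), np.float64(-0.0077)), (np.float64(0.0055), np.float64(0.0614))] 0.006 0.018
z -0.084 9455 [(np.float64(-0.0634), np.float64(-0.0264)), (np.float64(0.0224), np.float64(0.0596))] -0.013 0.014
z -0.076 4061 [(np.float64(-0.0623), np.float64(-0.0283)), (np.float64(0.024), np.float64(0.0584))] -0.014 0.014
z -0.068 1727 [(np.float64(-0.0525), np.float64(-0.0294)), (np.float64(0.0254), np.float64(0.0488))] -0.011 0.014
z -0.06 1432 [(np.float64(-0.0435), np.float64(-0.0292)), (np.float64(0.0254), np.float64(0.0393))] -0.012 0.012
z -0.052 1395 [(np.float64(-0.0434), np.float64(-0.0294)), (np.float64(0.0254), np.float64(0.0396))] -0.012 0.011
z -0.044 1172 [(np.float64(-0.0433), np.float64(-0.0293)), (np.float64(0.0254), np.float64(0.0393))] -0.012 0.011
z -0.036 898 [(np.float64(-0.0434), np.float64(-0.0294)), (np.float64(0.0255), np.float64(0.0394))] -0.012 0.011
z -0.028 214 [(np.float64(-0.036), np.float64(-0.0295)), (np.float64(0.0255), np.float64(0.0325))] -0.012 0.01
```

```bash
python3 - <<'E'
from h import *
d=dict(np.load("w1.npz")); p=cloud(d);print(d["intrinsics"].round(1).tolist())
tp=np.array([.5243,.1011,.1998]);e=np.array([.0675,-.9977,0]);n=np.array([.9977,.0675,0])
for c in (190,197,204,345,352,360):
    print("col",c)
    for v in range(264,400,8):
        q=p[v,c]-tp; print(v,d["range_z"][v,c].round(4),"n%.4f e%.4f up%.4f"%(q@n,q@e,q[2]),d["color"][v,c].tolist())
E

```

```text
[[374.0, 0.0, 273.8], [0.0, 374.0, 211.1], [0.0, 0.0, 1.0]]
col 190
264 0.4056 n-0.1026 e-0.0911 up-0.1998 [119, 115, 116]
272 0.1506 n0.0099 e-0.0344 up0.0315 [84, 83, 83]
280 0.143 n0.0106 e-0.0327 up0.0393 [69, 69, 70]
288 0.1381 n0.0103 e-0.0316 up0.0447 [68, 69, 69]
296 0.1327 n0.0103 e-0.0304 up0.0503 [63, 64, 64]
304 0.1287 n0.0099 e-0.0295 up0.0547 [38, 38, 38]
312 0.1249 n0.0094 e-0.0287 up0.0588 [35, 34, 34]
320 0.1244 n0.0072 e-0.0286 up0.0601 [34, 33, 34]
328 0.1241 n0.0049 e-0.0285 up0.0612 [33, 32, 33]
336 0.1249 n0.0018 e-0.0287 up0.0613 [31, 30, 31]
344 0.1248 n-0.0006 e-0.0287 up0.0623 [31, 29, 31]
352 0.1249 n-0.0032 e-0.0287 up0.0631 [31, 30, 31]
360 0.123 n-0.0045 e-0.0283 up0.0655 [31, 29, 30]
368 0.1246 n-0.0081 e-0.0286 up0.0650 [30, 29, 30]
376 0.0889 n0.0157 e-0.0207 up0.0947 [41, 41, 41]
384 0.0847 n0.0171 e-0.0197 up0.0987 [31, 30, 31]
392 0.0835 n0.0163 e-0.0195 up0.1002 [26, 27, 28]
col 197
264 0.4052 n-0.1023 e-0.0834 up-0.1994 [118, 115, 115]
272 0.1506 n0.0099 e-0.0316 up0.0315 [83, 82, 83]
280 0.1439 n0.0102 e-0.0302 up0.0385 [60, 59, 60]
288 0.1392 n
[... 3462 characters left out ...]
0326 up0.0383 [64, 65, 66]
288 0.1393 n0.0097 e0.0314 up0.0436 [63, 64, 65]
296 0.1314 n0.0112 e0.0296 up0.0515 [63, 64, 64]
304 0.1279 n0.0104 e0.0288 up0.0554 [52, 53, 53]
312 0.123 n0.0106 e0.0276 up0.0605 [22, 21, 22]
320 0.0 nnan enan upnan [20, 20, 21]
328 0.1202 n0.0073 e0.0270 up0.0645 [19, 19, 20]
336 0.1199 n0.0051 e0.0269 up0.0657 [21, 19, 21]
344 0.1214 n0.0017 e0.0273 up0.0652 [24, 22, 24]
352 0.122 n-0.0012 e0.0274 up0.0655 [23, 23, 24]
360 0.1221 n-0.0037 e0.0274 up0.0663 [24, 25, 25]
368 0.0908 n0.0162 e0.0202 up0.0926 [21, 22, 24]
376 0.0886 n0.0160 e0.0196 up0.0950 [22, 23, 24]
384 0.0861 n0.0161 e0.0191 up0.0976 [21, 21, 23]
392 0.0844 n0.0157 e0.0187 up0.0995 [20, 20, 23]
```

Call:
jog_arm(
  motion="70 0 -0.011 0.05 -0.05 0 0; 70 0 -0.011 0.12 -0.093 0 0; 70 0 -0.011 0.2 -0.093 0 0; 70 0 -0.011 0.24 -0.093 0 0; 70 0 -0.011 0.24 -0.093 0 0",
)

```text
time: 4.15
tool_pos: [0.5229, 0.1058, 0.0786]
tool_rot: [0.07, 0.997, 0.033, 0.001]
contact_force: [-0.3, 0.8, -0.4]
gripper_width: 0.704
grasp_force: 0.0
```

```bash
python3 - <<'E'
from h import *
s,r=show()
f=grab_frame("wrist"); g=grab_frame("scene"); np.savez("w2.npz",**f); np.savez("s2.npz",**g)
c=cv2.resize(g["color"][190:280,260:390,::-1],(780,540),interpolation=cv2.INTER_CUBIC)
w=cv2.resize(f["color"][60:420,:,::-1],(800,514))
cv2.imwrite("pics/w2.png",w);cv2.imwrite("pics/s2.png",c)
E
```

```text
t 4.15 pos [0.5229 0.1058 0.0786] yax [ 0.0655 -0.9881  0.1393] F [-0.3   0.76 -0.4 ] w 0.704
```

View pics/w2.png

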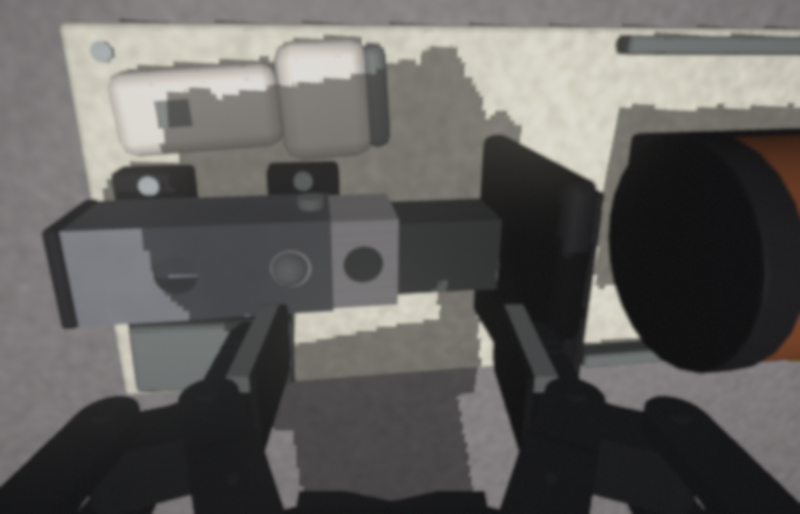

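View pics/s2.png

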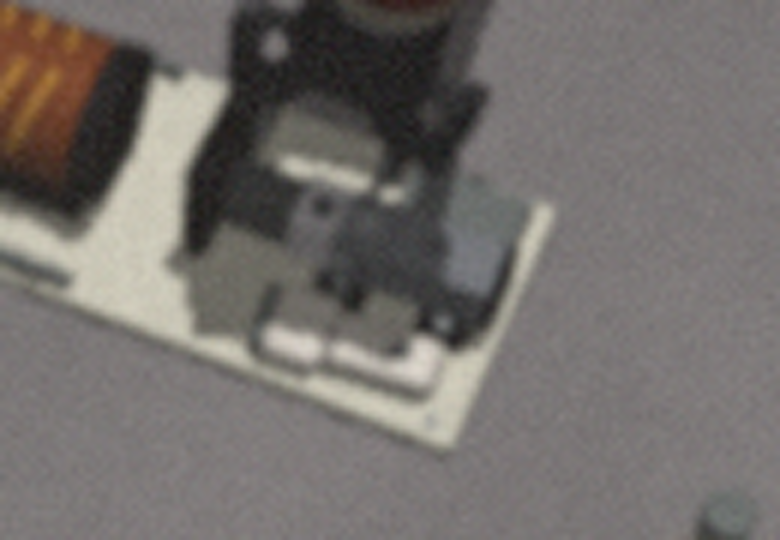

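The wrist view shows the button at (290,268), the hole at (363,264), and finger tip A at (270–290, 305), just behind and above the button. Finger B is at (510,305), beside the plate. Now I'll get the tip heights from the depth.

```bash
python3 - <<'E'
from h import *
d=dict(np.load("w2.npz")); p=cloud(d);K=d["intrinsics"];T=d["world_from_camera"]
e=np.array([.0670,-.9978,0]);n=np.array([.9978,.0670,0]);b=np.array([.5222,.1387,0])
def W(u,v): q=p[v,u]; return ((q-b)@e).round(4),((q-b)@n).round(4),q[2].round(4)
f=.7
for nm,U,V in [("A top L",268,312),("A top R",286,310),("A",250,345),("B l",510,312),("B r",524,312),("B r2",540,350),("B r3",552,372),("tube by A",275,290),("plate edge",540,165),("btn",290,268),("hole",363,264),("rear end",331,255),("front end",397,250)]:
    u,v=int(U*f),int(60+V*f); print(nm,(u,v),W(u,v))
def proj(P):
    c=np.linalg.inv(T)@np.append(P,1); x=c[:3]; return (K[0,0]*x[0]/-x[2]+K[0,2],K[1,1]*-x[1]/-x[2]+K[1,2])
for t in (.006,.031):
    s=state();r=R.from_quat(s["tool_rot"][[1,2,3,0]])
    for y in (-.03,-.0385,.03,.0385):
        u,v=proj(s["tool_pos"]+r.apply([.011,y,-t])); print(t,y,"resized px",round(u/f),round((v-60)/f))
E
```

```text
A top L (187, 278) (np.float64(-0.0063), np.float64(0.0089), np.float64(0.1104))
A top R (200, 277) (np.float64(-0.0017), np.float64(0.0062), np.float64(0.1054))
A (175, 301) (np.float64(-0.0093), np.float64(0.0086), np.float64(0.1261))
B l (357, 278) (np.float64(0.0592), np.float64(0.0089), np.float64(0.1197))
B r (366, 278) (np.float64(0.0625), np.float64(0.0092), np.float64(0.1206))
B r2 (378, 305) (np.float64(0.0599), np.float64(0.0087), np.float64(0.1384))
B r3 (386, 320) (np.float64(0.0587), np.float64(0.0091), np.float64(0.1475))
tube by A (192, 263) (np.float64(-0.0087), np.float64(-0.0087), np.float64(0.0617))
plate edge (378, 175) (np.float64(0.0802), np.float64(0.0407), np.float64(0.0829))
btn (203, 247) (np.float64(-0.0022), np.float64(0.0027), np.float64(0.0675))
hole (254, 244) (np.float64(0.0243), np.float64(-0.0011), np.float64(0.0588))
rear end (231, 238) (np.float64(0.0121), np.float64(0.0044), np.float64(0.0618))
front end (277, 235) (np.float64(0.0365), np.float64(0.0044), np.float64(0.0612))
0.006 -0.03 resized px 300 260
0.006 -0.0385 resized px 273 260
0.006 0.03 resized px 487 261
0.006 0.0385 resized px 514 261
0.031 -0.03 resized px 285 297
0.031 -0.0385 resized px 254 297
0.031 0.03 resized px 503 297
0.031 0.0385 resized px 533 297
```

Call:
jog_arm(
  motion="70 0 0.001 0.006 0 0 0; 70 0 0.002 0.012 0 0 0; 70 0 0.0034 0.0186 0 0 0; 70 0 0.0034 0.0186 0 0 0; 70 0 0.0034 0.0186 0 0 0",
)

```text
time: 4.88
tool_pos: [0.5242, 0.1036, 0.0709]
tool_rot: [0.07, 0.997, 0.033, 0.002]
contact_force: [0.1, -0.2, -0.1]
gripper_width: 0.695
grasp_force: 0.0
```

Call:
jog_arm(
  motion="70 0 -0.0005 0.004 0 0 0; 70 0 -0.001 0.008 0 0 0; 70 0 -0.0015 0.012 0 0 0; 70 0 -0.002 0.015 0 0 0; 70 0 -0.002 0.015 0 0 0",
)

```text
time: 5.5
tool_pos: [0.5241, 0.1035, 0.0631]
tool_rot: [0.07, 0.997, 0.033, 0.002]
contact_force: [-0.1, 0.1, 0.4]
gripper_width: 0.695
grasp_force: 0.0
```

```bash
cat >> h.py <<'E'
e=np.array([.0670,-.9978,0]);n=np.array([.9978,.0670,0]);b=np.array([.5222,.1387,0])
def fingers(name=None):
    f=grab_frame("wrist");p=cloud(f);s,r=show();q=s["tool_pos"]
    print("P_e,n,z",((q-b)@e).round(4),((q-b)@n).round(4),q[2].round(4))
    m=np.zeros(p.shape[:2],bool);m[240:370]=1
    P=np.stack([(p-b)@e,(p-b)@n,p[...,2]],-1)
    m&=(abs(P[...,1])<.0135)&(f["range_z"]<.17)&(f["range_z"]>0)
    A=P[m&(P[...,0]<.03)];B=P[m&(P[...,0]>.03)]
    for nm,X in(("A",A),("B",B)):
        z0=np.percentile(X[:,2],1);print(nm,"tip z",z0.round(4))
        for k in range(0,50,6):
            Y=X[abs(X[:,2]-z0-k/1000)<.0025,0]
            if len(Y)>5: print("  +%d"%k,np.percentile(Y,[2,98]).round(4))
    if name: cv2.imwrite(name,f["color"][...,::-1])
    return f,P
E
python3 -c "
from h import *
fingers()"
```

```text
t 5.55 pos [0.5242 0.1035 0.0633] yax [ 0.0661 -0.9881  0.1391] F [ 0.05 -0.39 -0.5 ] w 0.701
P_e,n,z 0.0352 -0.0003 0.0633
A tip z 0.0613
  +0 [-0.0824 -0.0478]
  +30 [-0.0106  0.0007]
  +36 [-0.0136 -0.0001]
  +42 [-0.0147 -0.0009]
  +48 [-0.0155 -0.0018]
B tip z 0.0857
  +0 [0.0766 0.0777]
  +6 [0.0767 0.1442]
  +12 [0.0595 0.1443]
  +18 [0.0588 0.1441]
  +24 [0.0579 0.1481]
  +30 [0.0569 0.0705]
  +36 [0.0561 0.0697]
  +42 [0.0552 0.0689]
  +48 [0.0546 0.0613]
```

Call:
jog_arm(
  motion="70 0 0.001 0.009 0 0 0; 70 0 0.002 0.018 0 0 0; 70 0 0.003 0.027 0 0 0; 70 0 0.0032 0.0348 0 0 0; 70 0 0.0032 0.0348 0 0 0",
)

```text
time: 6.18
tool_pos: [0.5241, 0.0994, 0.0458]
tool_rot: [0.07, 0.997, 0.033, 0.002]
contact_force: [0.5, -0.5, 0.6]
gripper_width: 0.702
grasp_force: 0.0
```

```bash
python3 -c "
from h import *
f,P=fingers('pics/w3.png')"
```

```text
t 6.22 pos [0.5244 0.0995 0.0461] yax [ 0.0661 -0.9881  0.1391] F [ 0.22 -0.11 -0.88] w 0.699
P_e,n,z 0.0393 -0.0005 0.0461
A tip z 0.059
  +0 [-0.0756  0.0284]
  +6 [-0.0757  0.0116]
  +12 [-0.0018  0.0049]
  +18 [-0.0086  0.0044]
  +24 [-0.0101  0.0035]
  +30 [-0.011   0.0027]
  +36 [-0.0118  0.0019]
  +42 [-0.012  0.001]
  +48 [-0.0133  0.0002]
B tip z 0.0584
  +0 [0.0309 0.057 ]
  +6 [0.0303 0.0774]
  +12 [0.0767 0.1438]
  +18 [0.0767 0.1443]
  +24 [0.0634 0.1443]
  +30 [0.0626 0.1443]
  +36 [0.0616 0.1444]
  +42 [0.0608 0.1441]
  +48 [0.06   0.0877]
```

View pics/w3.png

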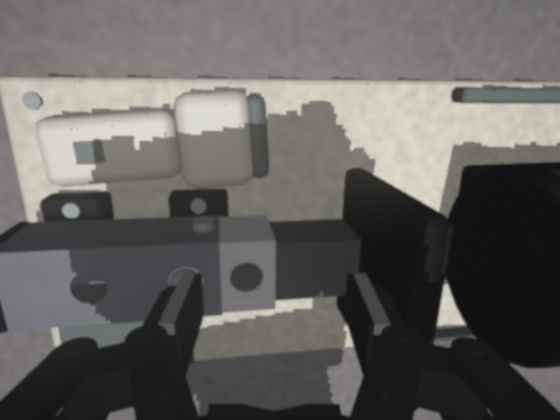

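Finger A now hides most of the button (its rim shows at px (185,275)), and B's tip at (365,285) is next to the plate. Pressing down in steps now.

Call:
jog_arm(
  motion="70 0 -0.0004 0.003 0 0 0; 70 0 -0.0008 0.006 0 0 0; 70 0 -0.0013 0.009 0 0 0; 70 0 -0.0017 0.012 0 0 0; 70 0 -0.0017 0.012 0 0 0",
)

```text
time: 6.85
tool_pos: [0.5247, 0.0996, 0.0405]
tool_rot: [0.07, 0.997, 0.033, 0.003]
contact_force: [-0.5, 0.6, 1.7]
gripper_width: 0.702
grasp_force: 1.0
```

Call:
jog_arm(
  motion="70 0 -0.0002 0.001 0 0 0; 70 0 -0.0003 0.002 0 0 0; 70 0 -0.0004 0.003 0 0 0; 70 0 -0.0006 0.004 0 0 0; 70 0 -0.0006 0.004 0 0 0",
)

```text
time: 7.48
tool_pos: [0.5247, 0.0996, 0.0384]
tool_rot: [0.07, 0.997, 0.033, 0.003]
contact_force: [0.4, -0.3, 1.7]
gripper_width: 0.701
grasp_force: 1.4
```

Call:
jog_arm(
  motion="70 0 -0.0001 0.001 0 0 0; 70 0 -0.0003 0.002 0 0 0; 70 0 -0.0004 0.003 0 0 0; 70 0 -0.0004 0.003 0 0 0; 70 0 -0.0004 0.003 0 0 0",
)

```text
time: 8.1
tool_pos: [0.5248, 0.0996, 0.0379]
tool_rot: [0.07, 0.997, 0.033, 0.002]
contact_force: [-2.2, 0.5, 9.1]
gripper_width: 0.7
grasp_force: 4.2
```

Call:
jog_arm(
  motion="70 0 -0.0001 0.001 0 0 0; 70 0 -0.0003 0.002 0 0 0; 70 0 -0.0003 0.002 0 0 0; 70 0 -0.0003 0.002 0 0 0; 70 0 -0.0003 0.002 0 0 0",
)

```text
time: 8.72
tool_pos: [0.5249, 0.0996, 0.0377]
tool_rot: [0.07, 0.997, 0.033, 0.002]
contact_force: [-4.5, -0.2, 12.9]
gripper_width: 0.703
grasp_force: 6.5
```

Call:
jog_arm(
  motion="70 0 0.0012 -0.001 0 0 0; 70 0 0.002 -0.001 0 0 0; 70 0 0.003 -0.001 0 0 0; 70 0 0.004 -0.001 0 0 0; 70 0 0.004 -0.001 0 0 0",
)

```text
time: 9.35
tool_pos: [0.5251, 0.0991, 0.0378]
tool_rot: [0.068, 0.997, 0.033, 0.003]
contact_force: [-3.1, 5.1, 9.8]
gripper_width: 0.7
grasp_force: 4.5
```

Call:
jog_arm(
  motion="70 0 0.001 0 0 0 0; 70 0 0.002 0.0002 0 0 0; 70 0 0.002 0.0002 0 0 0; 70 0 0.002 0.0002 0 0 0; 70 0 0.002 0.0002 0 0 0",
)

```text
time: 9.98
tool_pos: [0.5254, 0.0982, 0.0378]
tool_rot: [0.068, 0.997, 0.033, 0.003]
contact_force: [-1.4, 5.2, 8.6]
gripper_width: 0.699
grasp_force: 5.0
```

Call:
jog_arm(
  motion="70 0 0.001 -0.0006 0 0 0; 70 0 0.002 -0.0006 0 0 0; 70 0 0.003 -0.0005 0 0 0; 70 0 0.003 -0.0005 0 0 0; 70 0 0.003 -0.0005 0 0 0",
)

```text
time: 10.6
tool_pos: [0.5254, 0.0969, 0.0379]
tool_rot: [0.068, 0.997, 0.033, 0.003]
contact_force: [-1.0, 4.6, 7.2]
gripper_width: 0.702
grasp_force: 4.8
```

Call:
jog_arm(
  motion="70 0 0.001 0 0 0 0; 70 0 0.002 0.0002 0 0 0; 70 0 0.002 0.0002 0 0 0; 70 0 0.002 0.0002 0 0 0; 70 0 0.002 0.0002 0 0 0",
)

```text
time: 11.22
tool_pos: [0.5255, 0.096, 0.0379]
tool_rot: [0.068, 0.997, 0.033, 0.003]
contact_force: [-1.4, 5.6, 6.0]
gripper_width: 0.705
grasp_force: 4.9
```

```bash
python3 -c "
from h import *
f,P=fingers('pics/w4.png')
m=(P[...,2]>.07)&(P[...,2]<.1)&(P[...,1]>.02)&(P[...,1]<.042)&(P[...,0]>.06)&(P[...,0]<.11);print('plate back e',np.percentile(P[m][:,0],[5,50]))
d=dict(np.load('w2.npz'));p=cloud(d);P=np.stack([(p-b)@e,(p-b)@n,p[...,2]],-1)
m=(P[...,2]>.07)&(P[...,2]<.1)&(P[...,1]>.02)&(P[...,1]<.042)&(P[...,0]>.06)&(P[...,0]<.11);print('before',np.percentile(P[m][:,0],[5,50]))
"
```

```text
t 11.28 pos [0.5255 0.096  0.0379] yax [ 0.0655 -0.9886  0.1353] F [-0.78  5.48  7.62] w 0.697
P_e,n,z 0.0428 0.0004 0.0379
A tip z 0.0583
  +0 [-0.0622  0.0295]
  +6 [-0.0686  0.0212]
  +12 [-0.0053  0.0078]
  +18 [-0.0067  0.007 ]
  +24 [-0.0075  0.0062]
  +30 [-0.0083  0.0054]
  +36 [-0.0076  0.0046]
  +42 [-0.0164  0.0038]
  +48 [-0.0285  0.0005]
B tip z 0.0545
  +0 [0.0397 0.0787]
  +6 [0.0307 0.0793]
  +12 [0.0793 0.1442]
  +18 [0.0673 0.1442]
  +24 [0.0664 0.1443]
  +30 [0.0656 0.1443]
  +36 [0.0648 0.1443]
  +42 [0.0639 0.1442]
  +48 [0.0631 0.0951]
plate back e [0.07926784 0.07990727]
before [0.07686474 0.07741953]
```

Call:
jog_arm(
  motion="70 0 0.0016 0.0002 0 0 0; 70 0 0.0032 0.0004 0 0 0; 70 0 0.0048 0.0006 0 0 0; 70 0 0.0064 0.0008 0 0 0; 70 0 0.008 0.001 0 0 0",
)

```text
time: 11.9
tool_pos: [0.5257, 0.0934, 0.0379]
tool_rot: [0.066, 0.997, 0.033, 0.003]
contact_force: [-2.1, 11.5, 7.1]
gripper_width: 0.701
grasp_force: 6.5
```

Call:
jog_arm(
  motion="70 0 0.0016 0.0002 0 0 0; 70 0 0.0032 0.0004 0 0 0; 70 0 0.0048 0.0006 0 0 0; 70 0 0.0064 0.0008 0 0 0; 70 0 0.0064 0.0008 0 0 0",
)

```text
time: 12.52
tool_pos: [0.5259, 0.0895, 0.038]
tool_rot: [0.067, 0.997, 0.033, 0.003]
contact_force: [-0.9, 7.9, 7.1]
gripper_width: 0.699
grasp_force: 5.0
```

```bash
cat >> h.py <<'E'
def plate(P):
    m=(P[...,2]>.07)&(P[...,2]<.1)&(P[...,1]>.02)&(P[...,1]<.042)&(P[...,0]>.06)&(P[...,0]<.125);print('plate back moved',np.percentile(P[m][:,0],[5,50])-[.07686,.0774])
E
python3 -c "
from h import *
f,P=fingers('pics/w5.png');plate(P)" | grep -v +
```

```text
t 12.57 pos [0.5259 0.0895 0.0379] yax [ 0.0653 -0.9888  0.1338] F [-1.16  8.17  5.97] w 0.701
P_e,n,z 0.0493 0.0004 0.0379
A tip z 0.0583
B tip z 0.0537
plate back moved [0.00898256 0.00906154]
```

Call:
jog_arm(
  motion="70 0 0.0016 0.0002 0 0 0; 70 0 0.0032 0.0004 0 0 0; 70 0 0.004 0.0006 0 0 0; 70 0 0.004 0.0006 0 0 0; 70 0 0.004 0.0006 0 0 0",
)

```text
time: 13.2
tool_pos: [0.526, 0.0876, 0.038]
tool_rot: [0.067, 0.997, 0.033, 0.003]
contact_force: [-1.8, 8.0, 7.3]
gripper_width: 0.701
grasp_force: 5.2
```

Call:
jog_arm(
  motion="70 0 0.0003 -0.004 0 0 0; 70 0 0.001 -0.01 0 0 0; 70 0 0.002 -0.018 0 0 0; 70 0 0.003 -0.024 0 0 0; 70 0 0.0034 -0.026 0 0 0",
)

```text
time: 13.82
tool_pos: [0.5253, 0.0851, 0.0503]
tool_rot: [0.07, 0.997, 0.033, 0.002]
contact_force: [-0.2, 4.0, -1.6]
gripper_width: 0.703
grasp_force: 1.7
```

```bash
python3 -c "
from h import *
f,P=fingers('pics/w6.png');plate(P)"
```

```text
t 13.88 pos [0.5253 0.085  0.0503] yax [ 0.0659 -0.9881  0.139 ] F [-1.34  3.5  -1.38] w 0.704
P_e,n,z 0.0538 -0.0005 0.0503
A tip z 0.0605
  +0 [-0.0637  0.0251]
  +6 [-0.049  -0.0028]
  +18 [0.0085 0.0192]
  +24 [0.0048 0.0183]
  +30 [0.0039 0.0175]
  +36 [0.003  0.0167]
  +42 [0.0022 0.0159]
  +48 [0.0082 0.015 ]
B tip z 0.0612
  +0 [0.0302 0.0414]
  +6 [0.0898 0.0908]
  +12 [0.0899 0.1438]
  +18 [0.0899 0.1442]
  +24 [0.0779 0.1443]
  +30 [0.0771 0.1443]
  +36 [0.0762 0.1442]
  +42 [0.0755 0.1441]
  +48 [0.0747 0.1536]
plate back moved [0.01311576 0.01315289]
```

View pics/w6.png

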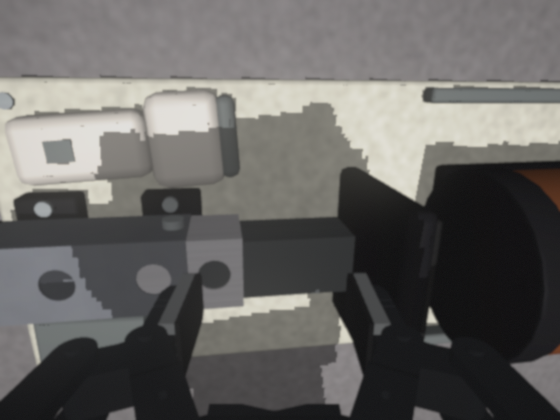

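Stop has moved about 13 mm; the first hole at (155,278) is empty, the next hole is at (215,275), and drag is about 4 N with the fingers lifted clear. I'll advance, then creep.

Call:
jog_arm(
  motion="70 0 0.0036 0.0005 0 0 0; 70 0 0.0072 0.001 0 0 0; 70 0 0.011 0.0015 0 0 0; 70 0 0.0144 0.002 0 0 0; 70 0 0.0178 0.0025 0 0 0",
)

```text
time: 14.5
tool_pos: [0.5262, 0.0756, 0.0504]
tool_rot: [0.07, 0.997, 0.033, 0.002]
contact_force: [-1.3, 2.1, -0.1]
gripper_width: 0.7
grasp_force: 0.9
```

Call:
jog_arm(
  motion="70 0 0.0008 0.0001 0 0 0; 70 0 0.0016 0.0002 0 0 0; 70 0 0.0024 0.0003 0 0 0; 70 0 0.0032 0.0004 0 0 0; 70 0 0.004 0.0006 0 0 0",
)

```text
time: 15.12
tool_pos: [0.5266, 0.074, 0.0506]
tool_rot: [0.07, 0.997, 0.033, 0.003]
contact_force: [0.5, 1.9, 0.3]
gripper_width: 0.7
grasp_force: 0.4
```

```bash
python3 -c "
from h import *
f,P=fingers('pics/w7.png');plate(P)" | grep -v +
```

```text
t 15.18 pos [0.5265 0.0739 0.0505] yax [ 0.0662 -0.988   0.1394] F [ 1.16  1.7  -0.67] w 0.7
P_e,n,z 0.0649 -0.0001 0.0505
A tip z 0.0603
B tip z 0.0599
plate back moved [0.02435427 0.02439875]
```

Call:
jog_arm(
  motion="70 0 0.0005 0 0 0 0; 70 0 0.001 0.0001 0 0 0; 70 0 0.0015 0.0002 0 0 0; 70 0 0.002 0.0003 0 0 0; 70 0 0.0025 0.0003 0 0 0",
)

```text
time: 15.8
tool_pos: [0.5262, 0.0728, 0.0502]
tool_rot: [0.07, 0.997, 0.033, 0.002]
contact_force: [1.9, 1.2, 0.1]
gripper_width: 0.699
grasp_force: 0.4
```

Call:
jog_arm(
  motion="70 0 0.0005 0 0 0 0; 70 0 0.001 0.0001 0 0 0; 70 0 0.0015 0.0002 0 0 0; 70 0 0.002 0.0003 0 0 0; 70 0 0.0025 0.0003 0 0 0",
)

```text
time: 16.42
tool_pos: [0.5262, 0.0716, 0.0502]
tool_rot: [0.07, 0.997, 0.033, 0.002]
contact_force: [-0.4, 1.2, -0.4]
gripper_width: 0.7
grasp_force: 1.0
```

```bash
python3 -c "
from h import *
f,P=fingers('pics/w8.png');plate(P)" | grep -v +
```

```text
t 16.48 pos [0.5263 0.0716 0.0502] yax [ 0.0661 -0.9881  0.1389] F [-0.73  1.3  -0.51] w 0.702
P_e,n,z 0.0672 -0.0004 0.0502
A tip z 0.0603
B tip z 0.0589
plate back moved [0.02667487 0.02671687]
```

View pics/w8.png

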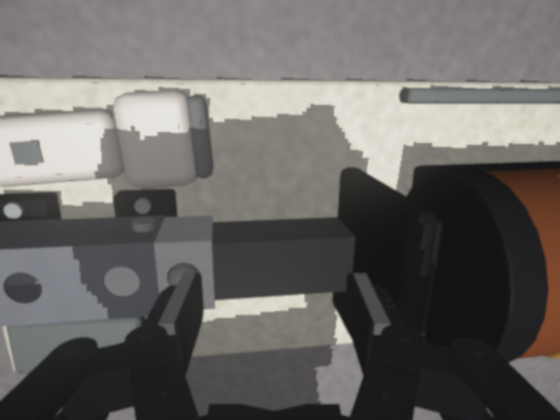

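The next hole at (183,275) now shows a lit, domed top, which looks like the button. I'll check by feel.

Call:
jog_arm(
  motion="70 0 0.0006 0 0 0 0; 70 0 0.0012 0.0001 0 0 0; 70 0 0.0018 0.0002 0 0 0; 70 0 0.0018 0.0002 0 0 0; 70 0 0.0018 0.0002 0 0 0",
)

```text
time: 17.1
tool_pos: [0.5264, 0.0706, 0.0502]
tool_rot: [0.07, 0.997, 0.033, 0.002]
contact_force: [-0.1, 1.3, -1.4]
gripper_width: 0.704
grasp_force: 0.9
```

Call:
jog_arm(
  motion="70 0 0.0006 0 0 0 0; 70 0 0.0012 0.0001 0 0 0; 70 0 0.0018 0.0002 0 0 0; 70 0 0.0018 0.0002 0 0 0; 70 0 0.0018 0.0002 0 0 0",
)

```text
time: 17.73
tool_pos: [0.5264, 0.07, 0.0502]
tool_rot: [0.069, 0.997, 0.033, 0.002]
contact_force: [-1.3, 3.9, -1.7]
gripper_width: 0.697
grasp_force: 1.9
```

```bash
python3 -c "
from h import *
f,P=fingers();plate(P)
import numpy as np
m=(abs(P[...,1])<.012)&(P[...,2]>.0625)&(P[...,2]<.075)&(P[...,0]>.012)&(P[...,0]<.04);print(m.sum(),np.percentile(P[m],[5,50,95],axis=0) if m.sum() else '')" | grep -v +
```

```text
t 17.77 pos [0.5264 0.07   0.0502] yax [ 0.0661 -0.9881  0.1386] F [-1.67  4.18 -1.66] w 0.696
P_e,n,z 0.0688 -0.0004 0.0502
A tip z 0.0601
B tip z 0.0588
plate back moved [0.02828974 0.02831139]
331 [[ 0.01255088 -0.00262305  0.06259763]
 [ 0.02334296  0.00323212  0.06446563]
 [ 0.03099801  0.00756676  0.06735522]]
```

Call:
jog_arm(
  motion="70 0 0.0006 0 0 0 0; 70 0 0.0012 0.0001 0 0 0; 70 0 0.0016 0.0002 0 0 0; 70 0 0.0016 0.0002 0 0 0; 70 0 0.0016 0.0002 0 0 0",
)

```text
time: 18.4
tool_pos: [0.5264, 0.0696, 0.0503]
tool_rot: [0.069, 0.997, 0.033, 0.002]
contact_force: [-1.0, 5.8, -1.3]
gripper_width: 0.704
grasp_force: 3.1
```

Call:
jog_arm(
  motion="70 0 -0.004 -0.0005 0 0 0; 70 0 -0.01 -0.001 0 0 0; 70 0 -0.005 -0.05 0 0 0; 70 0 0.002 -0.1 0 0 0; 70 0 0.009 -0.15 0 0 0",
)

```text
time: 19.02
tool_pos: [0.5265, 0.0744, 0.1265]
tool_rot: [0.07, 0.997, 0.033, 0.003]
contact_force: [0.7, -0.2, -0.4]
gripper_width: 0.699
grasp_force: 0.0
```

```bash
python3 - <<'E'
from h import *
show();f=grab_frame("wrist");p=cloud(f);P=np.stack([(p-b)@e,(p-b)@n,p[...,2]],-1);plate(P)
for x in np.arange(.012,.04,.002):
    m=(abs(P[...,1])<.003)&(abs(P[...,0]-x)<.001)&(P[...,2]<.08);print(round(x,3),P[m][:,2].mean().round(4))
print([(((np.array(d["at"])-b)@e).round(4),d["at"][2],d["p"]) for d in place_of("wrist","button_top")[:2]])
c=f["color"][180:290,120:330,::-1];cv2.imwrite("pics/w9.png",cv2.resize(c,(800,420),interpolation=cv2.INTER_CUBIC))
E
```

```text
t 19.02 pos [0.5265 0.0744 0.1265] yax [ 0.0659 -0.9879  0.1404] F [ 0.66 -0.21 -0.41] w 0.699
plate back moved [0.02839926 0.02827418]
0.012 0.0618
0.014 0.0614
0.016 0.0608
0.018 0.059
0.02 0.063
0.022 0.066
0.024 0.067
0.026 0.0672
0.028 0.0667
0.03 0.0649
0.032 0.0617
0.034 0.0613
0.036 0.0614
0.038 0.0587
[(np.float64(0.0277), 0.0685, 0.67)]
```

View pics/w9.png

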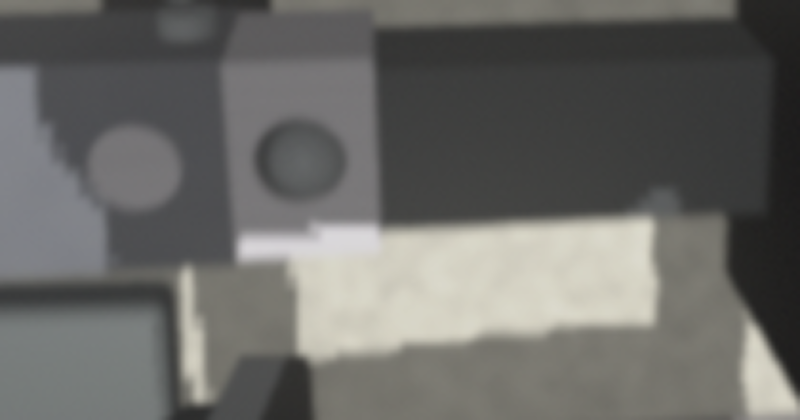

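The button stands about 6 mm out of the next hole (domed steel top at (300,158)) and locked under push; the robot is clear.

```bash
python3 -c "
from plant import *
print(job_done())"
```

```text
the job is handed in; nothing more can be done
None
```

The end stop is one hole closer to the phantom, with the button standing about 6 mm out of the next hole and holding when I pushed it with about 6 N; the job was handed in at about 19 s with the robot clear.

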